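# Clear the slide box and latch the slide cabinet

### The arm

A 6-joint arm with a two-finger parallel gripper is mounted at the origin on the work surface. World frame = base frame: x ahead of the robot, y to its left, z up, the work surface at z = 0. Lengths are in m, angles in rad, forces in N, time in s.
With the tool pointing down it reaches from about 0.375 to 0.825 m from the base axis. Payload 5.5 kg.
Tool frame: the origin (TCP) lies midway between the tips of the shut fingers; the grasp point (between the pads) lies 19 mm behind it; z points along the fingers, y is the direction in which the jaws open and shut (so a half turn about z gives the same grasp; the last joint's range is limited). The gripper opens to 85 mm and grips with 20 to 120 N. Pads are 22 mm wide; open, the fingers measure 114 mm over their backs; the gripper's body (76 mm by 85 mm) begins 54 mm behind the grasp point. The pads swing forward as they close: fully open they stand 13 mm farther back than shut.
Start: joints at [1.149, 0.314, -0.047, 1.21, 0, 1.571], TCP at [0.246, 0.547, 0.197] pointing down, gripper open.
Joint ranges: [-2.67, 2.67], [-0.69, 1.73], [-1.03, 1.25], [-2.08, 2.16], [-1.42, 1.45], [-3.14, 3.14]. Speed limits (rad/s): [2.39, 2.39, 3.01, 3.14, 3.14, 3.14].

### API

Orientations are given as a rotation vector (axis times angle).
In Python, from plant import telemetry, read_camera, ctrl, models gives the robot as it stands.
- The arm moves only by the shell command python3 -m inch 'ROWS' [OPENING]. ROWS is a JSON object of lists of equal length, an entry for each row: "offset": the shift along the tool's x, y, z in mm, a list of three; "yaw": the turn about the tool's z in degrees. A call has exactly 5 rows; each row shifts and turns the commanded pose from where the row before left it, along the tool's axes as they then stand; what a row does not reach is not made up. A row lasts 1/10 s, in which the tool goes at most 50 mm and 8.59 degrees, less where a joint would pass 70% of its speed; a pose out of reach is approached as far as the arm can. A call is refused whole if a number of a shift passes 50 or a number of a turn 8.59, either way. A call with a gripper value outside its range is refused whole. OPENING is the opening, from -1 (shut) to 1 (fully open), set as the call begins (- or left out, the last holds). The fingers move at their own pace and stop on an object; the grip force is fixed at half the most. Time passes only in rows, so rows that do not move let the fingers close, or fill a call up. It gives the time, the measured TCP pose, the force and the opening at its end, in the units of the state.
- telemetry.read_state(): the state, without advancing time (a new reading comes with each control period).
- read_camera(name): name is "scene" or "top" or "wrist"; returns a dict with "img" (384x512x3 uint8, red, green, blue), "range_z" (384x512 float32, m along the optical axis (not along the pixel's ray), 0 where there is no reading), "vertical_fov" (degrees; the focal length in pixels is half the picture's height over the tangent of half this angle, whatever the lens; pixels are square), "cx", "cy" (the principal point, pixels), "k1" (the pictures are not rectified: a ray, as slopes to the right and down, at radius r is drawn at 1 + k1 r^2 times it, then the intrinsics apply), "R" (3x3) and "t" (3): a world point X has camera coordinates R X + t. Camera axes: x right, y down, z forward; pixel columns grow to the right and rows downward; lengths in m; the calibration is good to about 2 mm. A picture is of the moment at which its call begins.
- ctrl.finish_job(): hands the job in, once; it reports no verdict.
Trained networks look in the newest picture that a camera, given by its name, has taken for a name from the list of things; names that differ only in an ending like _2 or _b are one class to them, and where a whole thing is asked for, a point or a joint stands for the part that bears it (a point fixed in the world has none). Each returns a list of dicts, best first, with "confidence" (0 to 1); they miss things now and then, are a little off and sometimes report something else, mostly with a low value. They report only what shows in the picture. A call takes as long as a camera call. They do not tell look-alikes from the thing itself.
- models.outline_of(camera, thing): "region" (384x512 bool, what is visible of it) and "extent" ([left, top, right, bottom] in pixels, round what is visible of it).
The state is a dict: "time_s": time; "joint_positions": joint angles; "qvel": joint speeds; "joint_torque": joint torques, N m; "tcp_pos": TCP position; "tcp_rot": TCP orientation; "wrist_force": force on the tool from outside, world axes, zero at the start; "moment": the same for the moment, N m; "finger_gap": opening from 0.0 (shut) to 1.0 (fully open).
Only numpy, scipy, OpenCV 4.12 (cv2) and the standard library are available. Lean on these libraries where they do the work, as an engineer would, in place of code of your own. Each camera call takes 0.05 s, during which the arm holds its last target.

### The job

The little white slide cabinet on the bench has been left open, with a slide box standing in the way of its door. Set the slide box, kept upright, in the shallow tray on top of the cabinet, and push the door fully shut so that its sprung latch snaps in behind the strike and holds it. Leave the bottle, the dishes and the metal canister where they are.

Things in the scene. Friction and masses are not known exactly. Their poses are not given: they have to be found in the camera images.
- cabinet: White slide cabinet fixed to the bench, 150 deep (x) x 210 wide (y) x 170 mm high. Origin: centre of its underside. Its -x points out of the front, -y to the hinge side, z up; front face at x = -75 mm. Its top is a tray with a rim 4 mm thick and 12 mm high (rim top at z = 182), 142 x 202 mm inside.
- tray (a point): Centre of the tray floor on top of the cabinet, 170 mm above the bench; axes of the cabinet. A box standing here with its long side parallel to the cabinet's front, at the middle or the rear, leaves most room for a hand working from above along the front.
- door (a joint): Opening angle, rad: 0 = shut (firm stop), grows anticlockwise seen from above as the free edge swings out to the front; limit 1.9. White panel 170 wide x 170 high x 12 mm thick, 0.5 kg, from 12 to 182 mm above the bench. Light friction, no closing spring: stays where left. In the last 0.12 rad the latch resists; a push of 8 to 10 N square on door_push carries it over.
- door_hinge (a point): On the vertical hinge axis, at the height of the door's top edge (182 mm above the bench); cabinet frame x = -82, y = -85 mm. The axis runs in the middle of the panel's thickness at its -y edge. This frame turns with the door: the panel extends 170 mm along its +y, the outer face looks along its -x, 6 mm from the axis.
- door_push (a point): Point on the door's outer face for a push: 145 mm from the hinge axis, 162 mm above the bench (20 mm under the top edge), plain panel. Its -x looks out of the outer face. Below it is the latch housing, a steel block standing 24 mm out of the face, 62 to 102 mm above the bench, 118 to 168 mm from the hinge; a finger knob sticks out 16 mm farther.
- bolt (a joint): How far the sprung brass latch bolt is pressed in, m: 0 = out (14 mm past the door's free edge, 68 to 96 mm above the bench), 0.013 = fully in. Spring 2 N at 0, 4.5 N fully in. Bevelled 45 deg towards the cabinet, flat outside: on closing the strike presses it in about 10 mm, then it springs out behind the strike. It is also out while the door is open.
- bolt_tip (a point): Outer tip of the latch bolt, beyond the door's free edge.
- strike_bar (a point): The strike: middle of the vertical steel bar (8 mm thick, 52 mm long) of a staple fixed to the cabinet's front beside the door's free edge, 82 mm above the bench and 40 mm in front of the front face. When latched, the bolt stands behind the bar with about 2 mm (0.01 rad) of play. Axes of the cabinet.
- slidebox: Closed plastic slide box, grey with a white lid, 45 (x) x 100 (y) x 60 mm high (z), 0.18 to 0.35 kg, standing on the bench in front of the open cabinet, in the sweep of the door. Origin: centre of its underside. It can be gripped across its 45 mm width.
- bottle: Bystander: white plastic bottle, 60 mm diameter, 150 mm high. Origin: centre of its underside.
- dishes: Bystander: stack of clear culture dishes, 90 mm diameter, 58 mm high. Origin: centre of its underside.
- canister: Bystander: plain aluminium canister, 48 mm diameter, 75 mm high. Origin: centre of its underside.
Things that resemble listed ones, but are neither listed nor needed, are in the scene too. Leave any pink or yellow look-alike of the slidebox alone.

How it is judged:
By the outcome, as a careful person would: the job done as asked, in the order asked, and still so for the second after the job is handed in, with the robot touching nothing.
It also fails if it takes over 54 s, if anything falls off the work surface, if the arm or the gripper's body presses on something with over 40 N, if the wrist force passes 120 N, or if a joint passes its speed limit or range.

## Working session

There is one attempt and no reset: what is moved stays moved. The work goes in short steps, Python scripts to look and compute and a shell command to move; the robot and the scene stay as the last step left them, time stands still between calls to the robot, and variables do not carry over. Pictures are saved under pics/ and viewed, and the job is handed in when it is done.

```bash
ls; mkdir -p pics; cat > h.py <<'E'
import numpy as np, cv2
from plant import telemetry, read_camera, ctrl, models
def cam(n):
    c=read_camera(n); return c
def save(c,f,crop=None,s=1):
    im=c["img"][:,:,::-1]
    if crop: l,t,r,b=crop; im=im[t:b,l:r]
    if s!=1: im=cv2.resize(im,None,fx=s,fy=s,interpolation=cv2.INTER_CUBIC)
    cv2.imwrite("pics/"+f,im)
def K(c):
    f=c["img"].shape[0]/2/np.tan(np.radians(c["vertical_fov"])/2)
    return np.array([[f,0,c["cx"]],[0,f,c["cy"]],[0,0,1.]])
def rays(c,uv):
    d=np.array([c["k1"],0,0,0,0.])
    return cv2.undistortPoints(np.asarray(uv,float).reshape(-1,1,2),K(c),d).reshape(-1,2)
def world(c,uv,z=None):
    """uv Nx2; depth from range_z"""
    uv=np.asarray(uv,float).reshape(-1,2)
    s=rays(c,uv); zz=c["range_z"][uv[:,1].round().astype(int),uv[:,0].round().astype(int)]
    P=np.c_[s,np.ones(len(s))]*zz[:,None]
    W=(P-c["t"])@c["R"]
    W[zz<=0]=np.nan
    return W
def onplane(c,uv,h):
    s=rays(c,uv); d=np.c_[s,np.ones(len(s))]@c["R"]; o=-c["R"].T@c["t"]
    return o+d*((h-o[2])/d[:,2])[:,None]
def cloud(c):
    v,u=np.mgrid[:384,:512]
    return world(c,np.c_[u.ravel(),v.ravel()]).reshape(384,512,3)
def proj(c,X):
    rv=cv2.Rodrigues(np.array(c["R"]))[0]
    return cv2.projectPoints(np.asarray(X,float).reshape(-1,1,3),rv,np.array(c["t"],float),K(c),np.array([c["k1"],0,0,0,0.]))[0].reshape(-1,2)
E
python3 - <<'E'
from h import *
s=telemetry.read_state(); print(s)
for n in ("scene","top","wrist"):
    c=cam(n); save(c,n+"0.png"); print(n,c["vertical_fov"],c["k1"],-np.array(c["R"]).T@c["t"])
    np.savez(n+"0.npz",**c)
E
```

```text
pics
{'time_s': 0.0, 'joint_positions': array([ 1.14902160e+00,  3.14215187e-01, -4.80759741e-02,  1.21020142e+00,
        1.56933076e-05,  1.57078080e+00]), 'qvel': array([ 0.00200364, -0.00085377, -0.0017193 ,  0.00068913,  0.00075762,
        0.000893  ]), 'joint_torque': array([ 3.42668054e-04, -5.39584708e+01,  3.39750910e+01,  1.91019906e-02,
        2.92215518e-04,  1.30817938e-05]), 'tcp_pos': array([0.24536274, 0.54684074, 0.19644247]), 'tcp_rot': array([-6.57520722e-01, -3.07163422e+00,  2.59996763e-03]), 'wrist_force': array([-0.636593  , -0.44088404, -0.06268785]), 'moment': array([0.01125508, 0.00768892, 0.04717257]), 'finger_gap': 0.9974624368474487}
scene 43.118422955824926 -0.008166251215918623 [ 1.15448323 -0.78158363  1.2894258 ]
top 50.47525697129703 -0.09910709765521718 [0.3304448  0.00688786 1.39935946]
wrist 63.89689214365327 -0.08209365209433517 [0.17551601 0.58028051 0.37288456]
```

View pics/scene0.png

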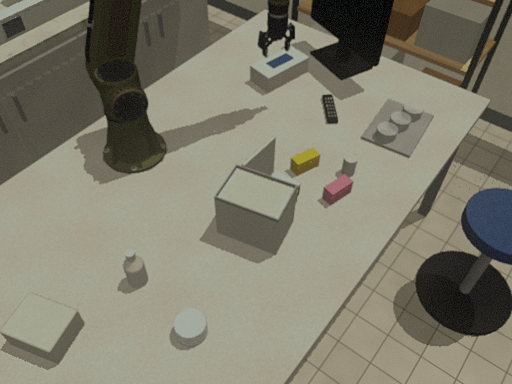

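View pics/top0.png

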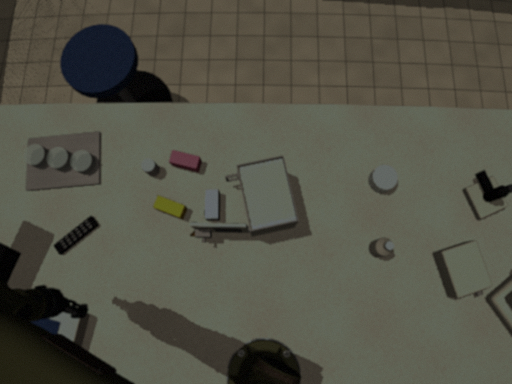

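View pics/wrist0.png

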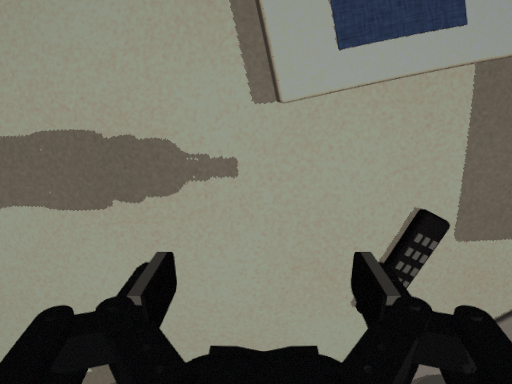

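```bash
python3 - <<'E'
from h import *
for n in ("scene","top"):
    c=cam(n); C=cloud(c)
    for th in ("cabinet","door","slidebox","bottle","dishes","canister","bolt"):
        for o in models.outline_of(n,th)[:4]:
            r=o["region"]; P=C[r]; P=P[np.isfinite(P[:,0])]
            if len(P): 
                zt=np.percentile(P[:,2],95); T=P[P[:,2]>zt-.012]
                print(n,th,round(o["confidence"],2),np.round(o["extent"]),"zt",zt.round(3),"top med",np.median(T,0).round(3), np.median(c["img"][r],0))
E
```

```text
scene cabinet 0.68 [211. 136. 298. 252.] zt 0.181 top med [0.567 0.003 0.173] [99. 97. 83.]
scene door 0.72 [241. 139. 273. 171.] zt 0.184 top med [0.478 0.128 0.181] [99. 96. 82.]
scene slidebox 0.86 [326. 178. 352. 203.] zt 0.064 top med [0.716 0.275 0.06 ] [144.   95.5 101. ]
scene slidebox 0.5 [271. 173. 300. 190.] zt 0.182 top med [0.619 0.083 0.183] [163. 168. 155.]
scene bottle 0.65 [120. 248. 149. 287.] zt 0.15 top med [ 0.423 -0.387  0.149] [114. 111.  96.]
scene dishes 0.7 [169. 306. 206. 348.] zt 0.062 top med [ 0.662 -0.411  0.058] [163. 169. 158.]
scene canister 0.62 [338. 150. 360. 178.] zt 0.079 top med [0.689 0.397 0.075] [106.   99.   88.5]
top door 0.64 [190. 222. 246. 241.] zt 0.184 top med [0.473 0.138 0.182] [66. 64. 56.]
top door 0.33 [203. 189. 220. 222.] zt 0.064 top med [0.559 0.179 0.06 ] [ 98. 103. 105.]
top slidebox 0.95 [200. 191. 220. 221.] zt 0.064 top med [0.561 0.179 0.06 ] [ 97. 102. 104.]
top slidebox 0.88 [169. 147. 200. 173.] zt 0.064 top med [0.713 0.28  0.06 ] [93. 57. 65.]
top slidebox 0.74 [191. 156. 299. 243.] zt 0.182 top med [0.553 0.007 0.173] [ 97. 102.  91.]
top slidebox 0.68 [154. 197. 187. 219.] zt 0.064 top med [0.548 0.322 0.06 ] [96. 99. 29.]
top bottle 0.91 [372. 238. 394. 259.] zt 0.152 top med [ 0.42  -0.382  0.15 ] [74. 71. 61.]
top dishes 0.73 [191. 153. 302. 243.] zt 0.182 top med [0.553 0.007 0.173] [ 97. 102.  91.]
top dishes 0.61 [367. 166. 401. 194.] zt 0.062 top med [ 0.657 -0.407  0.058] [ 97. 102.  98.]
top canister 0.8 [141. 159. 158. 178.] zt 0.079 top med [0.688 0.398 0.075] [94. 97. 91.]
```

Candidates for the slide box in the top view are pink (185,160), yellow (170,207), and grey with a white lid (211,205). The grey/white one matches the description. I'll check it in a close crop and fit poses.

```bash
python3 - <<'E'
from h import *
c=cam("top"); save(c,"topcrop.png",(140,140,310,260),4.5); C=cloud(c)
def rect(mask,name):
    P=C[mask][:,:2].astype(np.float32)
    r=cv2.minAreaRect(P*1000); print(name,len(P),np.round(r[0],1),np.round(r[1],1),round(r[2],1)); print(np.round(cv2.boxPoints(r)))
z=C[:,:,2]; x=C[:,:,0]; y=C[:,:,1]
def comp(m,pt):
    n,l=cv2.connectedComponents(m.astype(np.uint8)); return l==l[pt[1],pt[0]]
rect(comp((z>.05)&(z<.068)&(x>.49)&(x<.63)&(y>.11)&(y<.24),(211,205)),"slidebox")
m=comp((z>.165)&(z<.19),(270,195))
ys,xs=np.where(m); print(xs.min(),xs.max(),ys.min(),ys.max())
floor=m&(z<.177); rect(cv2.erode(floor.astype(np.uint8),np.ones((2,2)))>0,"cabfloor")
rim=(z>.176)&(z<.19)&(x>.4)&(x<.72)&(y>-.15)&(y<.25)
P=C[rim]; np.save("rim.npy",P); print(len(P))
im=np.zeros((384,512),np.uint8); im[rim]=255; im[floor]=90
cv2.imwrite("pics/mask.png",cv2.resize(im[140:260,140:310],None,fx=4.5,fy=4.5,interpolation=0))
E
```

```text
slidebox 413 [559.5 179.1] [99.9 44.5] 1.6
[[509. 200.]
 [510. 155.]
 [610. 158.]
 [609. 203.]]
236 298 155 231
cabfloor 2598 [574.9  -5.8] [199.3 139.3] 12.9
[[462.  40.]
 [493. -96.]
 [688. -51.]
 [657.  84.]]
591
```

View pics/topcrop.png

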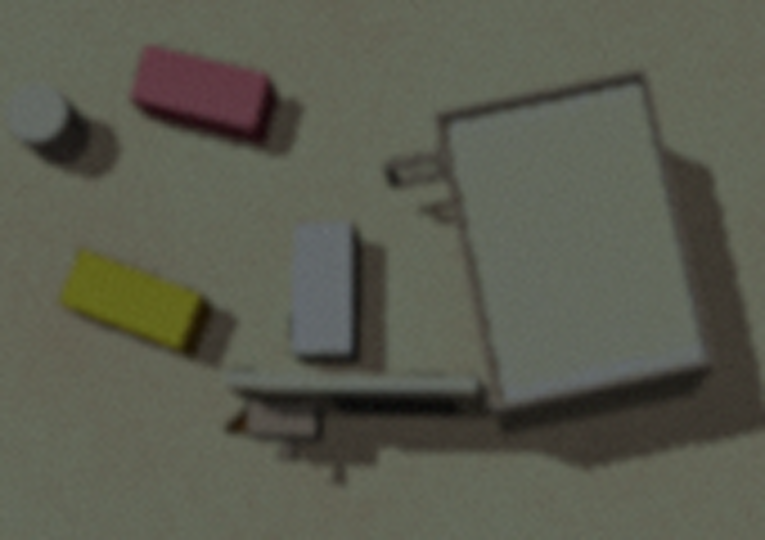

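View pics/mask.png

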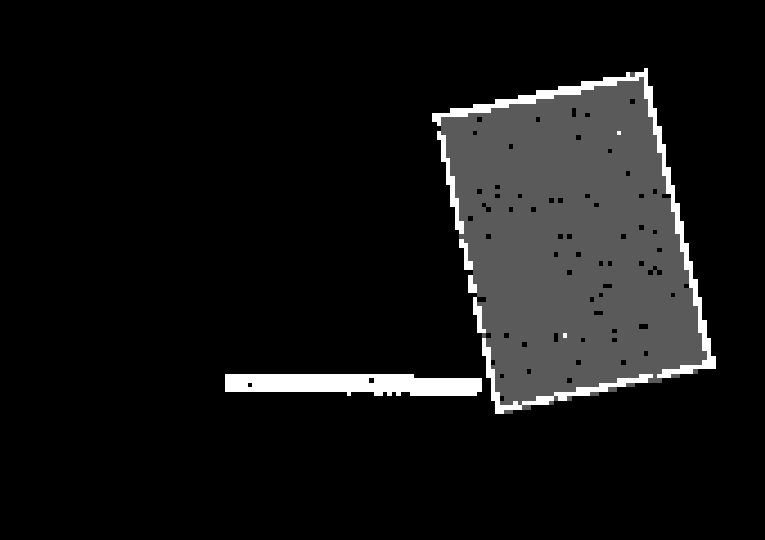

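The crop confirms it: the grey box with the white lid at crop (325,290) is the target. It stands beside the open door, with pink, yellow and the canister well clear. Next I'll fit the cabinet, hinge and door angle.

```bash
cat >> h.py <<'E'
from scipy.spatial.transform import Rotation as Ro
def pose():
    s=telemetry.read_state(); R=Ro.from_rotvec(s["tcp_rot"]).as_matrix()
    return s,np.array(s["tcp_pos"]),R,np.degrees(np.arctan2(R[1,0],R[0,0]))
def plan(target,turn,n,start=None):
    """turn = yaw about tool z (deg, + = clockwise from above)"""
    import json
    s,p,R,d=pose()
    T=np.array(target); off=[];yaw=[]
    R=R.copy()
    for i in range(n):
        v=R.T@((T-p)/n*1000); off.append([int(round(float(a))) for a in v]); yaw.append(round(turn/n,1))
        p=p+R@np.array(off[-1])/1000
        R=R@Ro.from_euler("z",yaw[-1],degrees=True).as_matrix()
    print("from",pose()[1].round(4),round(d,1),"-> pred",p.round(4),round(float(np.degrees(np.arctan2(R[1,0],R[0,0]))),1))
    for i in range(0,n,5): print(json.dumps({"offset":off[i:i+5],"yaw":yaw[i:i+5]}))
E
python3 - <<'E'
from h import *
P=np.load("rim.npy")
d=P[(P[:,1]>.065)&(P[:,0]<.5)]
q=P[~((P[:,1]>.05)&(P[:,0]<.5))]
# cabinet: only 2D fit of rectangle outline center-line 146x206 
from scipy.optimize import least_squares
def res(p):
    a=np.radians(p[2]); y=np.array([np.cos(a),np.sin(a)]); x=np.array([np.sin(a),-np.cos(a)])
    L=(q[:,:2]*1000-p[:2]); u=L@x; v=L@y
    dx=np.abs(u)-73; dy=np.abs(v)-103
    return np.where((dx>0)&(dy>0),np.hypot(dx,dy),np.maximum(dx,dy))
r=least_squares(res,[575,-6,12.9],loss="soft_l1"); print(r.x,np.median(abs(r.fun)))
a=np.radians(r.x[2]); Y=np.array([np.cos(a),np.sin(a)]); X=np.array([np.sin(a),-np.cos(a)])
H=r.x[:2]-82*X-85*Y; print("hinge",H, "tray", r.x[:2])
vx,vy,x0,y0=cv2.fitLine((d[:,:2]*1000).astype(np.float32),cv2.DIST_HUBER,0,.01,.01).ravel()
if vy<0: vx,vy=-vx,-vy
print("door line",np.degrees(np.arctan2(vy,vx)),x0,y0,"hinge offset",(H-[x0,y0])@[-vy,vx],"extent",(((d[:,:2]*1000)-H)@[vx,vy]).min(),(((d[:,:2]*1000)-H)@[vx,vy]).max())
print("angle",np.degrees(np.arctan2(vy,vx))-r.x[2])
plan([.5595,.179,.21],-204,25)
E
```

```text
[574.15376369  -4.1667958   12.848551  ] 1.2194531555633006
hinge [473.0473275   56.87817584] tray [574.15376369  -4.1667958 ]
door line 89.432594 473.9573 145.4272 hinge offset 0.03304451376987734 extent 8.840293822242451 169.88951043031906
angle 76.5840432988747
from [0.2456 0.5474 0.1973] 155.8 -> pred [0.4459 0.3142 0.1983] 0.8
{"offset": [[-17, -8, -1], [-15, -10, 0], [-13, -12, 0], [-11, -13, 0], [-9, -14, 0]], "yaw": [-8.2, -8.2, -8.2, -8.2, -8.2]}
{"offset": [[-6, -15, 0], [-4, -15, 0], [-2, -14, 0], [0, -14, 0], [2, -13, 0]], "yaw": [-8.2, -8.2, -8.2, -8.2, -8.2]}
{"offset": [[4, -12, 0], [5, -11, 0], [7, -10, 0], [8, -9, 0], [8, -7, 0]], "yaw": [-8.2, -8.2, -8.2, -8.2, -8.2]}
{"offset": [[9, -6, 0], [9, -4, 0], [9, -3, 0], [9, -1, 0], [9, 0, 0]], "yaw": [-8.2, -8.2, -8.2, -8.2, -8.2]}
{"offset": [[8, 1, 0], [8, 3, 0], [7, 3, 0], [6, 4, 0], [5, 5, 0]], "yaw": [-8.2, -8.2, -8.2, -8.2, -8.2]}
```

The fits agree with the given sizes: the hinge offset is 0.03 mm, the door width 170 mm and the door angle about 76.6°. I need to fix the planner's step division, then go.

```bash
sed -i 's#(T-p)/n\*1000#(T-p)/(n-i)*1000#' h.py; python3 - <<'E'
from h import *
plan([.5595,.179,.21],-204,25)
E
```

```text
from [0.2456 0.5474 0.1973] 155.8 -> pred [0.5593 0.1792 0.2103] 0.8
{"offset": [[-17, -8, -1], [-16, -11, 0], [-14, -13, -1], [-12, -15, 0], [-10, -16, -1]], "yaw": [-8.2, -8.2, -8.2, -8.2, -8.2]}
{"offset": [[-8, -18, 0], [-5, -19, -1], [-2, -19, 0], [0, -19, -1], [3, -19, 0]], "yaw": [-8.2, -8.2, -8.2, -8.2, -8.2]}
{"offset": [[6, -19, -1], [8, -18, 0], [11, -16, -1], [13, -14, 0], [15, -13, -1]], "yaw": [-8.2, -8.2, -8.2, -8.2, -8.2]}
{"offset": [[16, -10, 0], [18, -8, -1], [19, -5, 0], [19, -2, -1], [19, 0, 0]], "yaw": [-8.2, -8.2, -8.2, -8.2, -8.2]}
{"offset": [[19, 3, -1], [19, 6, 0], [18, 8, -1], [16, 11, 0], [14, 13, -1]], "yaw": [-8.2, -8.2, -8.2, -8.2, -8.2]}
```

```bash
python3 -m inch '{"offset": [[-17,-8,-1],[-16,-11,0],[-14,-13,-1],[-12,-15,0],[-10,-16,-1]], "yaw": [-8.2,-8.2,-8.2,-8.2,-8.2]}' 1
python3 -m inch '{"offset": [[-8,-18,0],[-5,-19,-1],[-2,-19,0],[0,-19,-1],[3,-19,0]], "yaw": [-8.2,-8.2,-8.2,-8.2,-8.2]}'
```

```text
time_s: 1.5
tcp_pos: [0.3071, 0.4735, 0.2003]
tcp_rot: [0.469, -3.106, 0.0]
wrist_force: [0.3, -0.2, 0.6]
finger_gap: 1.001
time_s: 2.0
tcp_pos: [0.3699, 0.4, 0.2025]
tcp_rot: [-1.527, 2.745, 0.0]
wrist_force: [-0.0, 1.0, 0.3]
finger_gap: 1.002
```

```bash
python3 -m inch '{"offset": [[6,-19,-1],[8,-18,0],[11,-16,-1],[13,-14,0],[15,-13,-1]], "yaw": [-8.2,-8.2,-8.2,-8.2,-8.2]}'
python3 -m inch '{"offset": [[16,-10,0],[18,-8,-1],[19,-5,0],[19,-2,-1],[19,0,0]], "yaw": [-8.2,-8.2,-8.2,-8.2,-8.2]}'
python3 -m inch '{"offset": [[19,3,-1],[19,6,0],[18,8,-1],[16,11,0],[14,13,-1]], "yaw": [-8.2,-8.2,-8.2,-8.2,-8.2]}'
python3 - <<'E'
from h import *
c=cam("wrist"); save(c,"w1.png"); s=pose(); print(s[0]["joint_positions"].round(2),s[1].round(4),s[3])
plan([.5605,.179,.025],-0.8+0.0,10)
C=cloud(c); z=C[:,:,2]
m=(z>.05)&(z<.067)&(C[:,:,1]<.24)&(C[:,:,1]>.12)&(C[:,:,0]>.49)&(C[:,:,0]<.64)
m=cv2.morphologyEx(m.astype(np.uint8),cv2.MORPH_OPEN,np.ones((3,3)))>0
r=cv2.minAreaRect((C[m][:,:2]*1000).astype(np.float32)); print(r)
E
```

```text
time_s: 2.5
tcp_pos: [0.4336, 0.3255, 0.2053]
tcp_rot: [2.392, -2.037, -0.0]
wrist_force: [0.0, -0.2, -0.1]
finger_gap: 1.003
time_s: 3.0
tcp_pos: [0.4963, 0.2524, 0.2075]
tcp_rot: [-2.954, 1.07, -0.0]
wrist_force: [-1.0, 0.0, -0.1]
finger_gap: 1.002
time_s: 3.5
tcp_pos: [0.5597, 0.1785, 0.2102]
tcp_rot: [3.141, 0.032, -0.0]
wrist_force: [0.2, -0.9, 0.6]
finger_gap: 1.003
[ 0.31  0.29 -0.05  1.23 -0.   -2.86] [0.5616 0.1764 0.2104] 1.4168736291255764
from [0.5616 0.1764 0.2104] 1.4 -> pred [0.5607 0.1791 0.0254] 2.4
{"offset": [[0, 0, 19], [0, 0, 18], [0, 0, 19], [0, 0, 18], [0, 0, 19]], "yaw": [-0.1, -0.1, -0.1, -0.1, -0.1]}
{"offset": [[0, -1, 18], [0, 0, 19], [0, -1, 18], [-1, 0, 19], [0, -1, 18]], "yaw": [-0.1, -0.1, -0.1, -0.1, -0.1]}
((562.156005859375, 182.30209350585938), (98.49327087402344, 45.0501823425293), 1.229769229888916)
```

View pics/w1.png

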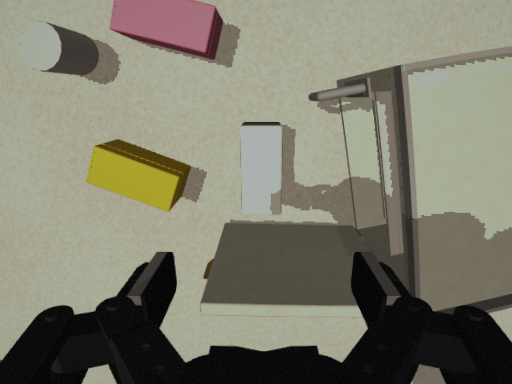

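The wrist view shows the box lid at (261,168), between the fingers' columns. The door is at rows 225-315, and the yellow and pink boxes are clear. I'll descend.

```bash
python3 -m inch '{"offset": [[0,-1,20],[0,-1,20],[0,-1,20],[0,-1,20],[0,0,20]], "yaw": [0,0,0,0,0]}'
python3 -m inch '{"offset": [[0,0,20],[0,0,20],[0,0,20],[0,0,15],[0,0,10]], "yaw": [0,0,0,0,0]}'
```

```text
time_s: 4.05
tcp_pos: [0.5591, 0.1835, 0.1096]
tcp_rot: [-3.141, -0.021, -0.0]
wrist_force: [0.8, -0.1, 0.3]
finger_gap: 0.994
time_s: 4.55
tcp_pos: [0.5584, 0.1831, 0.0241]
tcp_rot: [3.141, 0.022, -0.002]
wrist_force: [-0.6, 0.6, 0.4]
finger_gap: 0.999
```

```bash
python3 -m inch '{"offset": [[0,0,0],[0,0,0],[0,0,0],[0,0,0],[0,0,0]], "yaw": [0,0,0,0,0]}' -1
python3 -m inch '{"offset": [[0,0,0],[0,0,0],[0,0,0],[0,0,-10],[0,0,-20]], "yaw": [0,0,0,0,0]}'
```

```text
time_s: 5.05
tcp_pos: [0.5602, 0.1833, 0.0264]
tcp_rot: [-3.141, -0.023, -0.003]
wrist_force: [0.5, 0.1, 3.6]
finger_gap: 0.145
time_s: 5.55
tcp_pos: [0.5574, 0.1826, 0.0543]
tcp_rot: [3.14, 0.023, -0.006]
wrist_force: [-0.2, -0.8, 0.3]
finger_gap: -0.006
```

The gap closed to 0, so the grasp missed. I'll look again.

```bash
python3 - <<'E'
from h import *
c=cam("top"); save(c,"t2.png",(140,140,310,260),4.5); C=cloud(c)
c=cam("scene"); save(c,"s2.png",(200,100,380,260),4)
c=cam("wrist"); save(c,"w2.png")
E
```

```text
(no output)
```

View pics/t2.png

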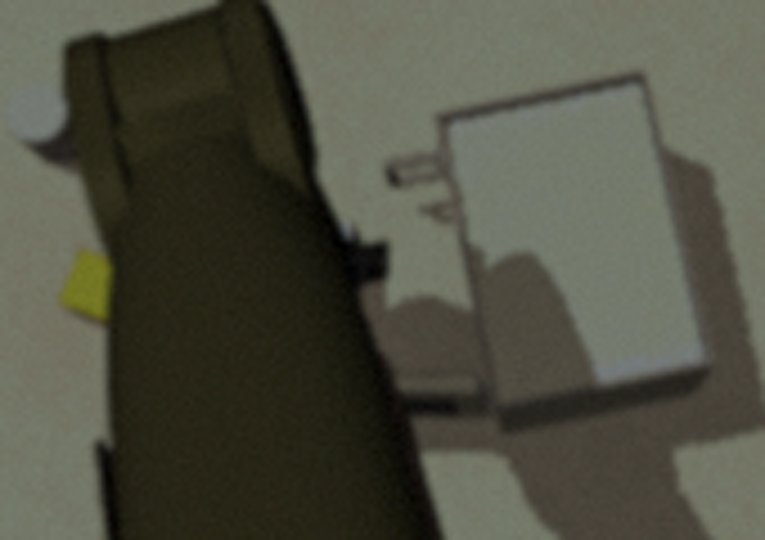

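View pics/s2.png

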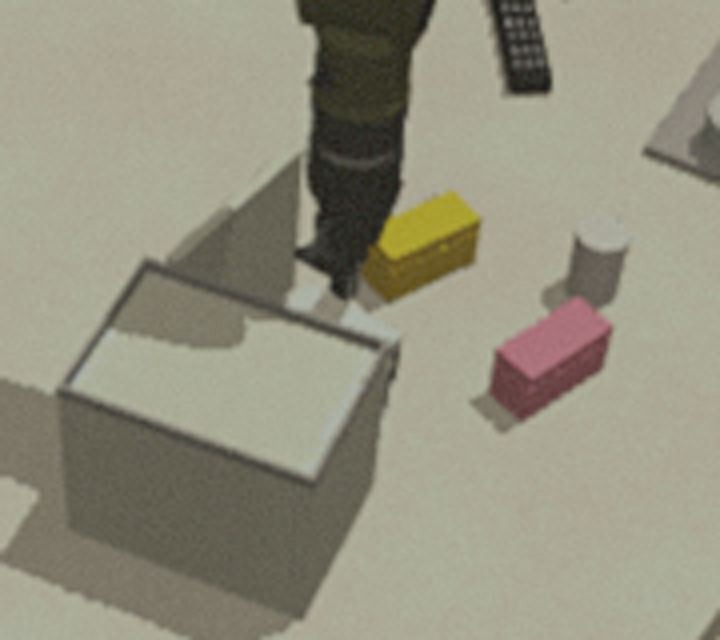

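View pics/w2.png

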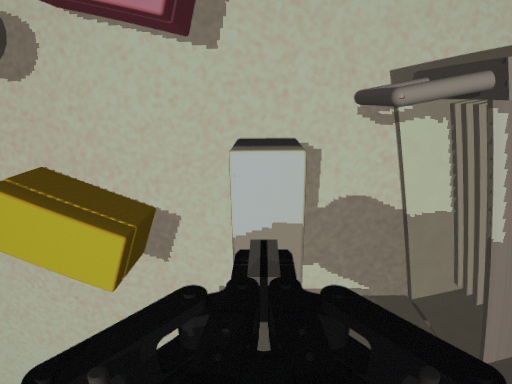

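```bash
python3 - <<'E'
from h import *
c=cam("wrist"); C=cloud(c); s=pose(); print(s[1],s[3],s[0]["time_s"],s[0]["joint_positions"],s[0]["finger_gap"])
for uv in [(265,170),(265,210),(240,230),(298,240),(298,278),(264,145),(264,250),(264,265),(262,275),(245,260),(264,330),(264,345),(120,360)]:
    print(uv,C[uv[1],uv[0]].round(4))
z=C[:,:,2]
m=(z>.05)&(z<.067)&(C[:,:,1]<.24)&(C[:,:,1]>.12)&(C[:,:,0]>.49)&(C[:,:,0]<.64)
m[230:,:]=False
r=C[m]; print(r.min(0),r.max(0))
E
```

```text
[0.55958923 0.18331885 0.05568435] 0.8326984782471492 5.75 [ 3.16553752e-01  3.84036287e-01 -2.84262379e-01  9.01544849e-01
  3.83938589e-05 -2.83957236e+00] -0.0006541116916917889
(265, 170) [0.5991 0.1845 0.0579]
(265, 210) [0.5752 0.1841 0.0603]
(240, 230) [0.5619 0.1991 0.0604]
(298, 240) [0.5556 0.1633 0.0601]
(298, 278) [0.5281 0.1618 0.0596]
(264, 145) [0.611  0.1852 0.04  ]
(264, 250) [0.5721 0.1847 0.1055]
(264, 265) [0.5724 0.1847 0.1196]
(262, 275) [0.5717 0.1855 0.1262]
(245, 260) [0.5675 0.1934 0.1069]
(264, 330) [0.4825 0.1832 0.0562]
(264, 345) [0.482  0.1832 0.0701]
(120, 360) [0.5692 0.2251 0.1684]
[0.56151543 0.132412   0.05001274] [0.63952814 0.20591623 0.06692771]
```

```bash
python3 - <<'E'
from h import *
s,p,R,d=pose()
c=cam("scene"); C=cloud(c)
for dz in (0,.02,.036,.05): print(dz,proj(c,p+[0,0,dz]).round(1))
save(c,"s3.png",(260,150,310,190),12)
print("scene offsets: crop origin 260,150 x12")
# dark pixels in the scene near tip
g=c["img"].max(2)
for v in range(162,184): print(v,[ (int(g[v,u]), round(float(C[v,u,2]),3)) for u in range(280,294,2)])
w=cam("wrist"); Cw=cloud(w); g=w["img"].max(2)
print("wrist cam",-w["R"].T@w["t"], "TCP px",proj(w,p),proj(w,p+[0.011,0,0]),proj(w,p+[.011,0,.036]))
for v in range(228,300,4): print(v,g[v,256:275:3],Cw[v,256:275:6].round(3).tolist())
E
```

```text
0 [[284.8 180. ]]
0.02 [[285.1 176. ]]
0.036 [[285.4 172.8]]
0.05 [[285.6 169.9]]
scene offsets: crop origin 260,150 x12
162 [(54, 0.18), (42, 0.154), (44, 0.159), (51, 0.158), (47, 0.164), (45, 0.147), (90, 0.037)]
163 [(59, 0.173), (52, 0.147), (40, 0.155), (45, 0.154), (51, 0.166), (42, 0.145), (96, 0.032)]
164 [(56, 0.183), (56, 0.175), (46, 0.145), (47, 0.158), (42, 0.151), (42, 0.138), (91, 0.03)]
165 [(46, 0.182), (42, 0.146), (45, 0.142), (46, 0.147), (51, 0.142), (51, 0.128), (97, 0.033)]
166 [(42, 0.181), (47, 0.165), (45, 0.146), (43, 0.146), (47, 0.134), (82, 0.014), (102, 0.029)]
167 [(39, 0.17), (40, 0.161), (40, 0.148), (46, 0.133), (48, 0.127), (94, 0.011), (97, 0.016)]
168 [(96, 0.164), (44, 0.159), (42, 0.145), (47, 0.13), (55, 0.126), (94, 0.008), (96, 0.017)]
169 [(152, -0.002), (68, 0.153), (50, 0.142), (57, 0.123), (58, 0.122), (104, -0.004), (96, 0.005)]
170 [(175, -0.001), (95, 0.111), (43, 0.133), (59, 0.115), (73, 0.11), (115, 0.0), (94, 0.007)]
171 [(178, 0.003), (102, 0.109), (42, 0.112), (64, 0.11), (69, 0.111), (122, 0.004), (106, -0.007)]
172 [(167, 0.0
[... 2796 characters left out ...]
12 54 55 52] [[0.571, 0.187, 0.126], [0.57, 0.185, 0.125], [0.571, 0.183, 0.126], [0.57, 0.18, 0.125]]
280 [71 83 17 18 88 62 13] [[0.569, 0.187, 0.125], [0.57, 0.185, 0.127], [0.569, 0.183, 0.126], [0.572, 0.181, 0.131]]
284 [12 82 15 19 81 12 13] [[0.571, 0.187, 0.132], [0.568, 0.185, 0.127], [0.568, 0.183, 0.127], [0.572, 0.181, 0.133]]
288 [11 11 17 18  8 10 11] [[0.571, 0.187, 0.135], [0.566, 0.185, 0.126], [0.568, 0.183, 0.129], [0.572, 0.181, 0.135]]
292 [12 17 14 15  3  8 14] [[0.572, 0.187, 0.138], [0.563, 0.185, 0.125], [0.567, 0.183, 0.131], [0.572, 0.181, 0.138]]
296 [ 7 11 17 16 14 10  8] [[0.572, 0.187, 0.141], [0.562, 0.185, 0.127], [0.567, 0.183, 0.134], [0.571, 0.181, 0.14]]
```

View pics/s3.png

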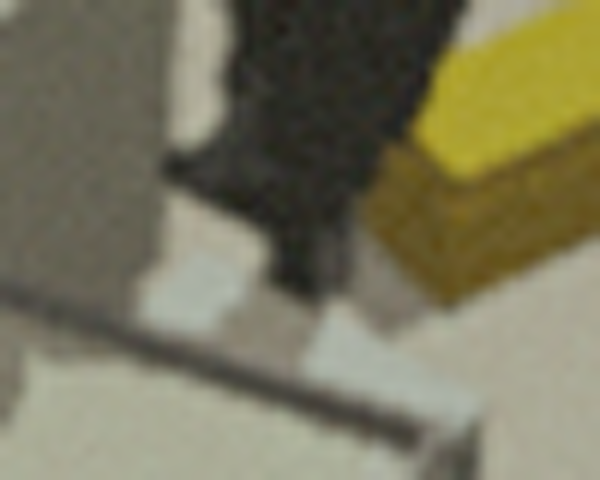

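Both cameras put the shut fingertips at z≈0.093 with the TCP reading 0.056. The true tips are therefore about 37 mm above the reported TCP, and the first grip closed above the lid. The box itself hasn't moved. I'll reopen and go 73 mm lower.

```bash
python3 -m inch '{"offset": [[0,0,0],[0,0,0],[0,0,0],[0,0,0],[0,0,0]], "yaw": [0,0,0,0,0]}' 1
python3 -m inch '{"offset": [[0,1,15],[0,0,15],[0,0,15],[0,0,15],[0,0,13]], "yaw": [0,0,0,0,0]}'
python3 - <<'E'
from h import *
c=cam("wrist"); save(c,"w3.png"); s=pose(); print(s[1],s[0]["wrist_force"],s[0]["finger_gap"])
E
```

```text
time_s: 6.35
tcp_pos: [0.5592, 0.1832, 0.0552]
tcp_rot: [3.141, 0.023, -0.0]
wrist_force: [-0.6, -0.8, 0.1]
finger_gap: 0.843
time_s: 6.85
tcp_pos: [0.5591, 0.1821, -0.0185]
tcp_rot: [3.141, 0.023, -0.0]
wrist_force: [-0.0, -0.5, 0.5]
finger_gap: 1.001
[ 0.55766973  0.18168848 -0.0205116 ] [ 0.0820095   0.11309388 -1.36076047] 1.0036406240182039
```

View pics/w3.png

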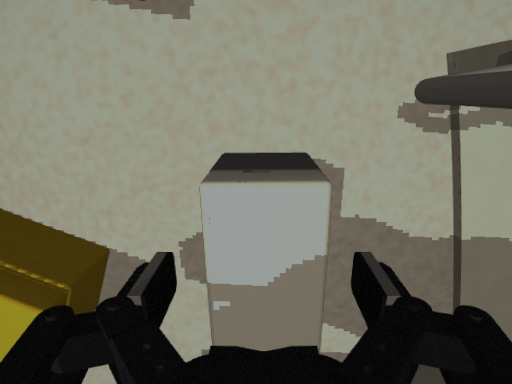

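The box lid (200-330, 155-350) is now between the pads. I'll close.

```bash
python3 -m inch '{"offset": [[0,0,0],[0,0,0],[0,0,0],[0,0,0],[0,0,0]], "yaw": [0,0,0,0,0]}' -1
python3 -m inch '{"offset": [[0,0,0],[0,0,-5],[0,0,-15],[0,0,-20],[0,0,-20]], "yaw": [0,0,0,0,0]}'
```

```text
time_s: 7.4
tcp_pos: [0.5602, 0.1824, -0.0166]
tcp_rot: [-3.141, -0.023, -0.003]
wrist_force: [-1.8, -0.8, 6.0]
finger_gap: 0.523
time_s: 7.9
tcp_pos: [0.5581, 0.1819, 0.0422]
tcp_rot: [3.141, 0.023, -0.003]
wrist_force: [0.0, -0.2, -1.3]
finger_gap: 0.524
```

Gripped, with the gap at 44.5 mm. I'll lift clear of the door and rims, then turn half way round and carry it to the tray.

```bash
python3 -m inch '{"offset": [[0,0,-32],[0,0,-36],[0,0,-36],[0,0,-36],[0,0,-36]], "yaw": [0,0,0,0,0]}'
python3 - <<'E'
from h import *
c=cam("scene"); save(c,"s4.png",(200,60,380,260),3)
print(telemetry.read_state()["finger_gap"])
plan([.5786,-.0237,.22],168,25)
E
```

```text
time_s: 8.4
tcp_pos: [0.5583, 0.182, 0.2193]
tcp_rot: [3.141, 0.023, -0.002]
wrist_force: [1.1, 0.6, -3.8]
finger_gap: 0.522
0.5199268074388337
from [0.5613 0.1829 0.226 ] 0.8 -> pred [ 0.5791 -0.0238  0.2196] -166.7
{"offset": [[1, 8, 0], [2, 8, 0], [2, 8, 0], [3, 8, 0], [4, 7, 0]], "yaw": [6.7, 6.7, 6.7, 6.7, 6.7]}
{"offset": [[5, 7, 0], [6, 6, 0], [6, 5, 0], [7, 4, 0], [8, 4, 0]], "yaw": [6.7, 6.7, 6.7, 6.7, 6.7]}
{"offset": [[8, 3, 0], [8, 2, 0], [8, 1, 0], [8, 0, 0], [8, -1, 1]], "yaw": [6.7, 6.7, 6.7, 6.7, 6.7]}
{"offset": [[8, -2, 0], [8, -3, 1], [7, -4, 0], [7, -5, 1], [6, -6, 0]], "yaw": [6.7, 6.7, 6.7, 6.7, 6.7]}
{"offset": [[6, -6, 1], [5, -7, 0], [4, -7, 1], [3, -8, 0], [1, -8, 1]], "yaw": [6.7, 6.7, 6.7, 6.7, 6.7]}
```

View pics/s4.png

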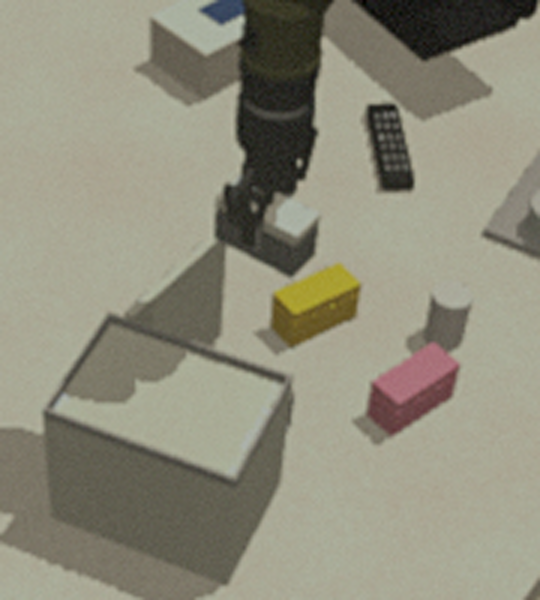

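The box hangs upright in the gripper at crop (270,230) and the door hasn't moved. I'll carry it over.

```bash
python3 -m inch '{"offset": [[1,8,0],[2,8,0],[2,8,0],[3,8,0],[4,7,0]], "yaw": [6.7,6.7,6.7,6.7,6.7]}'
python3 -m inch '{"offset": [[5,7,0],[6,6,0],[6,5,0],[7,4,0],[8,4,0]], "yaw": [6.7,6.7,6.7,6.7,6.7]}'
python3 -m inch '{"offset": [[8,3,0],[8,2,0],[8,1,0],[8,0,0],[8,-1,0]], "yaw": [6.7,6.7,6.7,6.7,6.7]}'
python3 -m inch '{"offset": [[8,-2,0],[8,-3,0],[7,-4,0],[7,-5,0],[6,-6,0]], "yaw": [6.7,6.7,6.7,6.7,6.7]}'
python3 -m inch '{"offset": [[6,-6,0],[5,-7,0],[4,-7,0],[3,-8,0],[1,-8,0]], "yaw": [6.7,6.7,6.7,6.7,6.7]}'
python3 - <<'E'
from h import *
c=cam("wrist"); save(c,"w5.png"); C=cloud(c); s=pose(); print(s[1],s[3],s[0]["joint_positions"].round(2))
c=cam("scene"); save(c,"s5.png",(160,60,340,260),3)
z=C[:,:,2]
print("lowest box", )
plan([.5786,-.0237,.156],0,5)
for o in models.outline_of("wrist","slidebox")[:3]:
    P=C[o["region"]];print(o["confidence"],o["extent"],np.nanmin(P,0),np.nanmax(P,0))
E
```

```text
time_s: 8.95
tcp_pos: [0.5617, 0.1408, 0.2176]
tcp_rot: [3.012, -0.89, -0.002]
wrist_force: [0.4, -0.4, -3.2]
finger_gap: 0.523
time_s: 9.45
tcp_pos: [0.5653, 0.0992, 0.2176]
tcp_rot: [2.627, -1.721, -0.002]
wrist_force: [0.5, -0.2, -2.9]
finger_gap: 0.52
time_s: 9.95
tcp_pos: [0.5677, 0.0583, 0.2176]
tcp_rot: [2.02, -2.405, -0.002]
wrist_force: [-0.1, 0.4, -3.4]
finger_gap: 0.523
time_s: 10.45
tcp_pos: [0.572, 0.0167, 0.2176]
tcp_rot: [1.241, -2.884, -0.001]
wrist_force: [1.0, -0.2, -3.7]
finger_gap: 0.523
time_s: 10.95
tcp_pos: [0.5762, -0.0248, 0.2176]
tcp_rot: [0.357, -3.12, -0.001]
wrist_force: [-0.2, 0.6, -3.0]
finger_gap: 0.522
[ 0.57651496 -0.02596953  0.21755148] -167.23583374582688 [-0.04  0.26 -0.07  1.24 -0.   -0.27]
lowest box
from [ 0.5765 -0.0252  0.2176] -166.7 -> pred [ 0.5791 -0.0236  0.1556] -166.7
{"offset": [[-1, 0, 12], [0, 0, 12], [-1, 0, 13], [0, 1, 12], [-1, 0, 13]], "yaw": [0.0, 0.0, 0.0, 0.0, 0.0]}
0.94 [195.9, 150.3, 329.9, 352.0] [ 0.52312903 -0.07176024 -0.00086361] [0.82822281 0.12511323 0.32926051]
0.8 [474.4, 170.1, 512.0, 223.9] [0.51343398 0.2710742  0.0014159 ] [0.57954751 0.34031898 0.06203319]
0.66 [405.6, 270.7, 490.9, 336.4] [ 0.55202324  0.02543272 -0.00217639] [0.7679627  0.40411131 0.32220321]
```

View pics/w5.png

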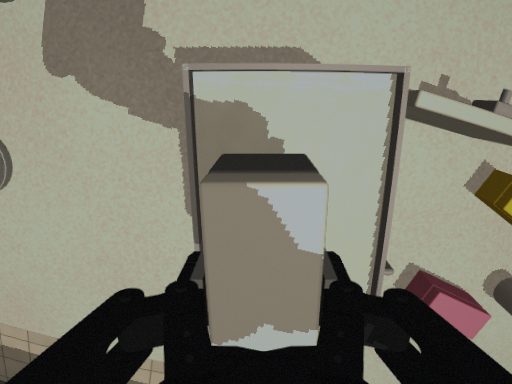

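View pics/s5.png

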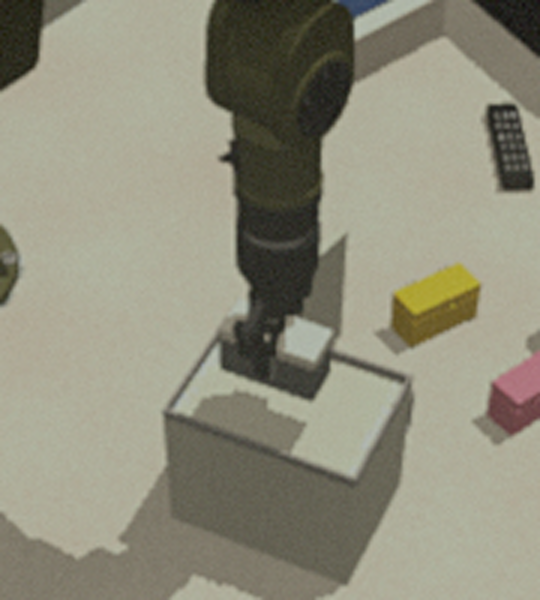

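The box is aligned over the tray, with the lid at (195-330, 155-350). I'll lower it, ending gently.

```bash
python3 -m inch '{"offset": [[-1,0,14],[-1,0,14],[0,0,14],[0,0,10],[0,0,7]], "yaw": [0,0,0,0,0]}'
python3 -m inch '{"offset": [[0,0,2],[0,0,1],[0,0,1],[0,0,1],[0,0,0]], "yaw": [0,0,0,0,0]}'
```

```text
time_s: 11.6
tcp_pos: [0.5779, -0.0237, 0.1574]
tcp_rot: [0.366, -3.118, -0.001]
wrist_force: [0.2, 0.1, -3.3]
finger_gap: 0.52
time_s: 12.1
tcp_pos: [0.5792, -0.0241, 0.1546]
tcp_rot: [-0.365, 3.12, -0.0]
wrist_force: [-0.5, -0.7, -2.9]
finger_gap: 0.514
```

```bash
python3 -m inch '{"offset": [[0,0,1],[0,0,0],[0,0,1],[0,0,0],[0,0,0]], "yaw": [0,0,0,0,0]}'
```

```text
time_s: 12.6
tcp_pos: [0.5792, -0.0241, 0.1534]
tcp_rot: [-0.365, 3.119, -0.0]
wrist_force: [-2.3, 0.0, 5.3]
finger_gap: 0.52
```

Contact: the vertical force went from -3 N to +5 N. I'll release and rise.

```bash
python3 -m inch '{"offset": [[0,0,0],[0,0,0],[0,0,0],[0,0,0],[0,0,0]], "yaw": [0,0,0,0,0]}' 1
python3 -m inch '{"offset": [[0,0,-5],[0,0,-15],[0,0,-20],[0,0,-25],[0,0,-25]], "yaw": [0,0,0,0,0]}'
python3 - <<'E'
from h import *
c=cam("wrist"); save(c,"w6.png"); C=cloud(c); s=pose(); print(s[1],s[3],s[0]["wrist_force"])
z=C[:,:,2]; m=(z>.222)&(z<.238)&(C[:,:,0]>.5)&(C[:,:,0]<.66)&(C[:,:,1]>-.08)&(C[:,:,1]<.03)
m=cv2.morphologyEx(m.astype(np.uint8),cv2.MORPH_OPEN,np.ones((3,3)))>0
print(np.median(z[m]),cv2.minAreaRect((C[m][:,:2]*1000).astype(np.float32)))
E
```

```text
time_s: 13.1
tcp_pos: [0.5789, -0.0241, 0.1522]
tcp_rot: [0.365, -3.12, 0.0]
wrist_force: [-0.4, 0.4, 0.3]
finger_gap: 0.996
time_s: 13.6
tcp_pos: [0.5787, -0.0241, 0.2434]
tcp_rot: [0.365, -3.12, -0.0]
wrist_force: [-0.2, 0.2, 0.5]
finger_gap: 1.003
[ 0.58087177 -0.0241403   0.24808493] -166.66493188912048 [ 1.33586568 -1.10549025  3.47187357]
0.22964178796797685 ((579.3363037109375, -22.727294921875), (99.76017761230469, 45.24224853515625), 13.407427787780762)
```

View pics/w6.png

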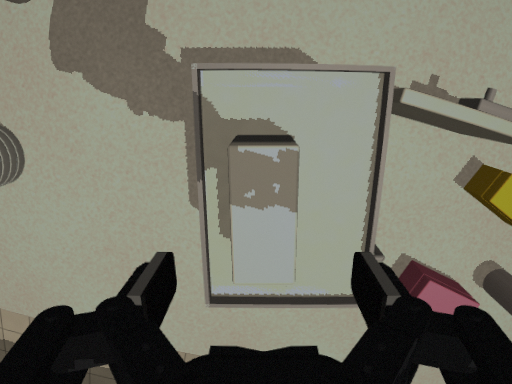

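The box stands upright in the tray, with its top at 0.2296 and its centre at (579,-23) at 13.4°. I'll shut the fingers and move to the outside of the door.

```bash
python3 - <<'E'
from h import *
c=cam("top"); C=cloud(c); z=C[:,:,2]
d=C[(z>.174)&(z<.19)&(C[:,:,0]<.5)&(C[:,:,0]>.42)&(C[:,:,1]>.065)&(C[:,:,1]<.26)]
print(len(d)); 
if len(d)>20:
    vx,vy,x0,y0=cv2.fitLine((d[:,:2]*1000).astype(np.float32),cv2.DIST_HUBER,0,.01,.01).ravel(); print(np.degrees(np.arctan2(vy,vx)),x0,y0)
plan([.4425,.202,.23],14,15)
E
```

```text
221
89.701065 473.52356 149.17218
from [ 0.5811 -0.0242  0.2465] -166.7 -> pred [0.4423 0.202  0.2295] 179.8
{"offset": [[6, 17, 1], [6, 17, 1], [6, 17, 1], [6, 16, 1], [7, 16, 1]], "yaw": [0.9, 0.9, 0.9, 0.9, 0.9]}
{"offset": [[7, 16, 1], [7, 16, 1], [7, 16, 1], [8, 16, 1], [8, 16, 1]], "yaw": [0.9, 0.9, 0.9, 0.9, 0.9]}
{"offset": [[8, 16, 1], [8, 16, 1], [8, 15, 1], [9, 16, 1], [9, 15, 2]], "yaw": [0.9, 0.9, 0.9, 0.9, 0.9]}
```

```bash
python3 -m inch '{"offset": [[6,17,1],[6,17,1],[6,17,1],[6,16,1],[7,16,1]], "yaw": [0.9,0.9,0.9,0.9,0.9]}' -1
python3 -m inch '{"offset": [[7,16,1],[7,16,1],[7,16,1],[8,16,1],[8,16,1]], "yaw": [0.9,0.9,0.9,0.9,0.9]}'
python3 -m inch '{"offset": [[8,16,1],[8,16,1],[8,15,1],[9,16,1],[9,15,1]], "yaw": [0.9,0.9,0.9,0.9,0.9]}'
python3 - <<'E'
from h import *
plan([.4425,.202,.115],0,5)
print(telemetry.read_state()["joint_positions"].round(2))
E
```

```text
time_s: 14.2
tcp_pos: [0.5313, 0.0516, 0.2368]
tcp_rot: [0.241, -3.132, -0.0]
wrist_force: [1.0, -0.1, 0.2]
finger_gap: 0.142
time_s: 14.7
tcp_pos: [0.4847, 0.1265, 0.2318]
tcp_rot: [0.118, -3.139, 0.0]
wrist_force: [-0.5, 0.3, 0.3]
finger_gap: 0.0
time_s: 15.2
tcp_pos: [0.4393, 0.2026, 0.2268]
tcp_rot: [-0.006, -3.141, 0.0]
wrist_force: [-0.1, -0.5, 1.4]
finger_gap: 0.002
from [0.4393 0.2026 0.2268] 179.8 -> pred [0.4422 0.2015 0.1148] 179.8
{"offset": [[-1, 0, 22], [-1, 0, 22], [0, 0, 23], [-1, 0, 22], [0, -1, 23]], "yaw": [0.0, 0.0, 0.0, 0.0, 0.0]}
[ 0.43  0.08 -0.26  1.22  0.    0.44]
```

```bash
python3 -m inch '{"offset": [[0,0,22],[0,0,22],[0,0,23],[0,0,22],[0,0,23]], "yaw": [0,0,0,0,0]}'
python3 - <<'E'
from h import *
c=cam("wrist"); save(c,"w7.png"); C=cloud(c)
s,p,R,d=pose(); print(p,d,s["wrist_force"])
c=cam("scene"); save(c,"s7.png",(200,60,380,260),3)
# arc plan: contact start
H=np.array([.473,.0569]); 
def tgt(phi,gap): 
    a=np.radians(phi); return H+.145*np.array([np.cos(a),np.sin(a)])+(.017+gap)*np.array([-np.sin(a),np.cos(a)])
print("contact",tgt(89.5,0),"final",tgt(12.85,0),tgt(19.7,0))
for step in (3,5,6):
    a=np.radians(step); p0=tgt(50,0);p1=tgt(50-step,0); th=np.radians(140)
    tx=np.array([np.cos(th),np.sin(th)]); ty=np.array([np.sin(th),-np.cos(th)])
    # y = z x x : with z down
    ty=np.array([tx[1],-tx[0]]); 
    print(step,"dx,dy(mm) tool", (p1-p0)@tx*1000,(p1-p0)@ty*1000)
E
```

```text
time_s: 15.7
tcp_pos: [0.4397, 0.202, 0.1141]
tcp_rot: [-0.004, -3.141, 0.0]
wrist_force: [0.8, -0.1, 0.4]
finger_gap: 0.0
[0.43731545 0.20085855 0.11052866] 179.83738876947 [-2.1065009  -1.0001182  -2.76235743]
contact [0.45726599 0.20204283] final [0.61058778 0.10572216] [0.60378261 0.12178381]
3 dx,dy(mm) tool -7.612011564399232 0.6909937955433677
5 dx,dy(mm) tool -12.702272830850841 0.9298788500133661
6 dx,dy(mm) tool -15.249754952549186 0.9826587039498192
```

View pics/w7.png

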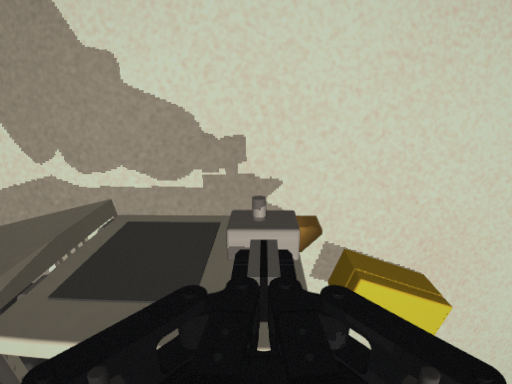

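View pics/s7.png

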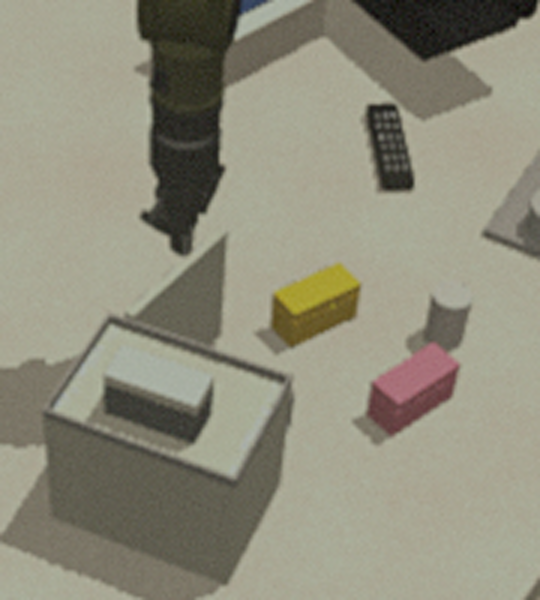

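The fingers are outside the door, above the latch housing (265,230), and the box stands well in the tray. I'll make contact, then swing the door along its arc.

```bash
python3 -m inch '{"offset": [[-4,0,0],[-4,0,0],[-4,0,0],[-3,0,0],[-3,0,0]], "yaw": [0,0,0,0,0]}'
python3 -m inch '{"offset": [[-8,1,0],[-10,1,0],[-10,1,0],[-10,1,0],[-10,1,0]], "yaw": [3,4,4,4,4]}'
python3 - <<'E'
from h import *
s,p,R,d=pose(); H=np.array([.473,.0569]); print(p,d)
a=np.radians(d-90); v=p[:2]-H; print("r",v@[np.cos(a),np.sin(a)],"off",v@[-np.sin(a),np.cos(a)])
E
```

```text
time_s: 16.3
tcp_pos: [0.4588, 0.2022, 0.1159]
tcp_rot: [0.005, 3.141, 0.001]
wrist_force: [0.4, -0.1, -0.5]
finger_gap: 0.002
time_s: 16.8
tcp_pos: [0.5064, 0.2005, 0.1154]
tcp_rot: [-0.527, -3.097, 0.0]
wrist_force: [0.1, 0.3, 0.0]
finger_gap: 0.001
[0.50637543 0.20052244 0.11535388] 160.6763900720481
r 0.14657546485217776 off 0.016029924691652805
```

```bash
python3 -m inch '{"offset": [[-10,1,0],[-10,1,0],[-10,0,0],[-10,1,0],[-10,1,0]], "yaw": [4,4,4,4,4]}'
python3 -m inch '{"offset": [[-10,1,0],[-10,1,0],[-10,0,0],[-10,1,0],[-10,1,0]], "yaw": [4,4,4,4,4]}'
python3 - <<'E'
from h import *
s,p,R,d=pose(); H=np.array([.473,.0569]); print(p,d)
a=np.radians(d-90); v=p[:2]-H; print("r",v@[np.cos(a),np.sin(a)],"off",v@[-np.sin(a),np.cos(a)])
c=cam("scene"); save(c,"s8.png",(200,60,380,260),3)
c=cam("wrist"); save(c,"w8.png")
E
```

```text
time_s: 17.3
tcp_pos: [0.5525, 0.1812, 0.1153]
tcp_rot: [-1.057, -2.958, -0.0]
wrist_force: [-0.2, 0.0, -0.8]
finger_gap: -0.01
time_s: 17.8
tcp_pos: [0.5892, 0.1474, 0.1153]
tcp_rot: [-1.555, -2.73, -0.0]
wrist_force: [-0.0, 0.7, -0.6]
finger_gap: -0.002
[0.58916691 0.14741655 0.11532069] 120.67337128516807
r 0.1460903397523696 off 0.018590567406401935
```

View pics/s8.png

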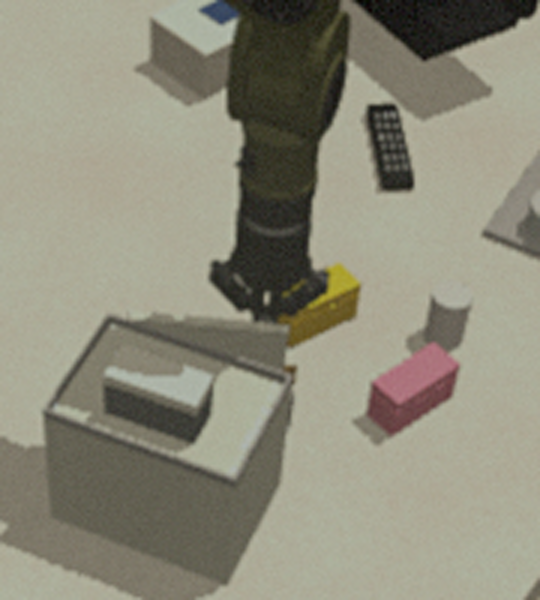

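View pics/w8.png

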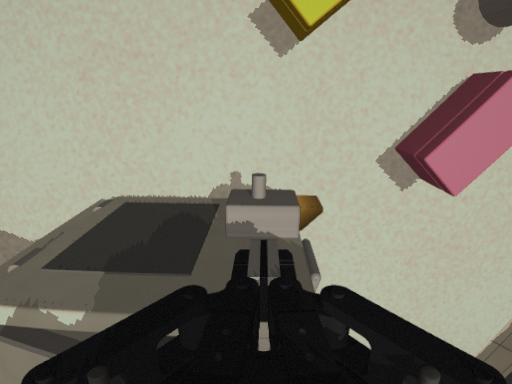

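The door follows the finger, with about 18° to go. Bystanders are untouched and the bolt is at (310,210), ahead of the strike. I'll finish slowly.

```bash
python3 -m inch '{"offset": [[-6,0,0],[-6,0,0],[-6,0,0],[-5,0,0],[-5,0,0]], "yaw": [2.4,2.4,2.4,2,2]}'
python3 -m inch '{"offset": [[-3,0,0],[-3,0,0],[-3,0,0],[-3,0,0],[-2,0,0]], "yaw": [1.3,1.3,1.3,1.3,1]}'
python3 - <<'E'
from h import *
s,p,R,d=pose(); H=np.array([.473,.0569]); print(p,d,s["wrist_force"])
a=np.radians(d-90); v=p[:2]-H; print("r",v@[np.cos(a),np.sin(a)],"off",v@[-np.sin(a),np.cos(a)])
E
```

```text
time_s: 18.4
tcp_pos: [0.6013, 0.1227, 0.1154]
tcp_rot: [-1.811, -2.567, -0.0]
wrist_force: [-0.7, 0.8, 0.7]
finger_gap: 0.001
time_s: 18.9
tcp_pos: [0.6056, 0.1092, 0.1154]
tcp_rot: [1.947, 2.465, 0.0]
wrist_force: [0.1, -0.4, 0.0]
finger_gap: -0.002
[0.60564251 0.10924901 0.11544003] 103.38149768996146 [ 0.05190102 -0.3928277   0.0110353 ]
r 0.14115668135170187 off 0.020229814759224404
```

```bash
python3 -m inch '{"offset": [[-2,0,0],[-1,0,0],[-1,0,0],[-1,0,0],[0,0,0]], "yaw": [0,0,0,0,0]}'
python3 - <<'E'
from h import *
s,p,R,d=pose(); print(p,d,s["wrist_force"])
c=cam("wrist"); save(c,"w9.png")
c=cam("top"); save(c,"t9.png",(140,140,310,260),4.5)
E
```

```text
time_s: 19.4
tcp_pos: [0.6058, 0.1059, 0.1152]
tcp_rot: [-1.943, -2.465, -0.002]
wrist_force: [-2.6, 6.2, 0.9]
finger_gap: 0.001
[0.60575251 0.10588684 0.11523684] 103.4830649324107 [-2.56558926  6.24748509  0.87294772]
```

View pics/w9.png

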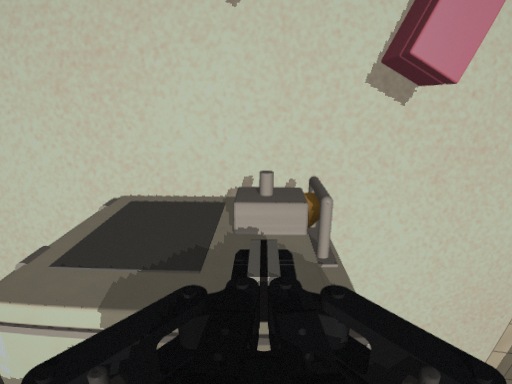

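At 6.8 N the bolt is bearing on the strike at (315,205). I'll push on in millimetres.

```bash
python3 -m inch '{"offset": [[-1,0,0],[-1,0,0],[-1,0,0],[-1,0,0],[0,0,0]], "yaw": [0,0,0,0,0]}'
python3 -m inch '{"offset": [[-1,0,0],[-1,0,0],[-1,0,0],[-1,0,0],[0,0,0]], "yaw": [0,0,0,0,0]}'
```

```text
time_s: 20.0
tcp_pos: [0.6057, 0.1062, 0.1153]
tcp_rot: [-1.937, -2.462, -0.01]
wrist_force: [-5.0, 17.6, 1.8]
finger_gap: -0.001
time_s: 20.5
tcp_pos: [0.6056, 0.1064, 0.1154]
tcp_rot: [-1.93, -2.46, -0.017]
wrist_force: [-8.2, 29.9, 3.5]
finger_gap: 0.001
```

The tool stopped moving while the force rose to 31 N, so it's at a firm stop. The tool position matches the shut pose to about 1.5 mm. I'll check whether the bolt is behind the bar.

```bash
python3 - <<'E'
from h import *
c=cam("wrist"); save(c,"w10.png",(190,160,390,290),4); C=cloud(c)
print(telemetry.read_state()["wrist_force"])
cab=np.array([.5742,-.0042]); a=np.radians(12.85); Y=np.array([np.cos(a),np.sin(a)]); X=np.array([np.sin(a),-np.cos(a)])
z=C[:,:,2]; L=C[:,:,:2]-cab; u=L@X; v=L@Y
def show(n,m): 
    print(n,m.sum(), "cabx pct",np.percentile(u[m],[5,50,95]).round(4) if m.any() else None,"caby",np.percentile(v[m],[5,50,95]).round(4) if m.any() else None)
# housing top face z ~.102
show("housing top",(z>.098)&(z<.106)&(v>.02)&(v<.09)&(u<-.085)&(u>-.14))
show("strike", (z>.06)&(z<.115)&(v>.09)&(v<.13)&(u<-.09)&(u>-.16))
show("bolt", (c["img"][:,:,0].astype(int)-c["img"][:,:,2]>35)&(v>.07)&(v<.12)&(u<0))
c=cam("scene"); save(c,"s10.png",(200,60,380,260),3)
E
```

```text
[-8.39395946 30.17692838  3.55207323]
housing top 2927 cabx pct [-0.114  -0.102  -0.0903] caby [0.0369 0.0603 0.0836]
strike 1009 cabx pct [-0.1214 -0.1113 -0.0933] caby [0.0912 0.0944 0.099 ]
bolt 326 cabx pct [-0.1118 -0.109  -0.0986] caby [0.087  0.0902 0.0939]
```

View pics/w10.png

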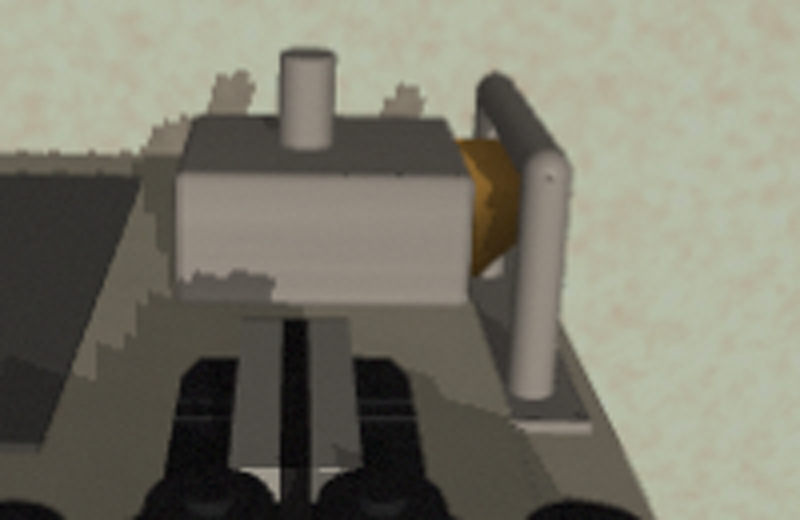

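View pics/t9.png

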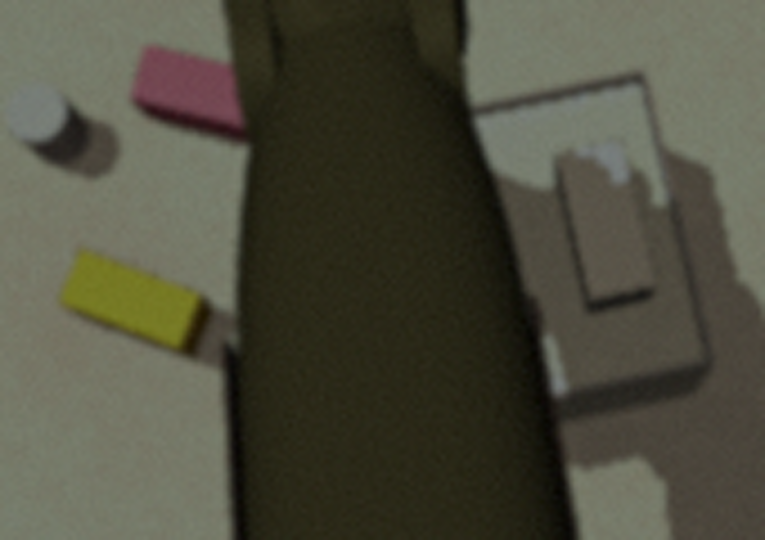

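The housing front is at cabinet x ≈ -0.113, against -0.112 when fully shut. The bolt lies at x -0.112 to -0.099, behind the bar's inner face at -0.111, and reaches under the staple. I'll back off and look without the arm in the way.

```bash
python3 -m inch '{"offset": [[3,0,0],[4,0,0],[5,0,0],[8,0,0],[12,0,0]], "yaw": [0,0,0,0,0]}'
python3 -m inch '{"offset": [[14,0,0],[14,0,0],[10,0,-10],[0,0,-20],[0,0,-20]], "yaw": [0,0,0,0,0]}'
python3 - <<'E'
from h import *
c=cam("wrist"); save(c,"w11.png"); C=cloud(c)
print(pose()[1],telemetry.read_state()["wrist_force"])
cab=np.array([.5742,-.0042]); a=np.radians(12.85); Y=np.array([np.cos(a),np.sin(a)]); X=np.array([np.sin(a),-np.cos(a)])
z=C[:,:,2]; L=C[:,:,:2]-cab; u=L@X; v=L@Y
def show(n,m): 
    print(n,m.sum(), "cabx pct",np.percentile(u[m],[5,50,95]).round(4) if m.any() else None,"caby",np.percentile(v[m],[5,50,95]).round(4) if m.any() else None)
show("housing top",(z>.098)&(z<.106)&(v>.02)&(v<.09)&(u<-.085)&(u>-.14))
show("strike", (z>.06)&(z<.115)&(v>.09)&(v<.13)&(u<-.09)&(u>-.16))
show("bolt", (c["img"][:,:,0].astype(int)-c["img"][:,:,2]>35)&(v>.07)&(v<.12)&(u<0)&(u>-.14))
show("door top L",(z>.176)&(z<.188)&(v>-.08)&(v<-.02)&(u<-.077)&(u>-.1))
show("door top R",(z>.176)&(z<.188)&(v>.02)&(v<.08)&(u<-.077)&(u>-.1))
c=cam("scene"); save(c,"s11.png",(200,60,380,260),3)
E
```

```text
time_s: 21.1
tcp_pos: [0.6011, 0.1274, 0.1153]
tcp_rot: [1.948, 2.464, -0.001]
wrist_force: [-0.3, 0.1, -0.1]
finger_gap: -0.001
time_s: 21.6
tcp_pos: [0.5916, 0.1657, 0.1663]
tcp_rot: [-1.945, -2.467, 0.001]
wrist_force: [0.4, 0.7, 0.0]
finger_gap: -0.0
[0.59377949 0.16601778 0.17030788] [1.88437429 1.01911232 2.92999281]
housing top 165 cabx pct [-0.1148 -0.1049 -0.0899] caby [0.0217 0.0827 0.0868]
strike 618 cabx pct [-0.1215 -0.112  -0.0935] caby [0.0911 0.0948 0.0993]
bolt 196 cabx pct [-0.1123 -0.1111 -0.0989] caby [0.0864 0.0896 0.093 ]
door top L 441 cabx pct [-0.0907 -0.089  -0.081 ] caby [-0.0789 -0.071  -0.0578]
door top R 202 cabx pct [-0.0906 -0.0874 -0.0815] caby [0.0534 0.057  0.0607]
```

View pics/w11.png

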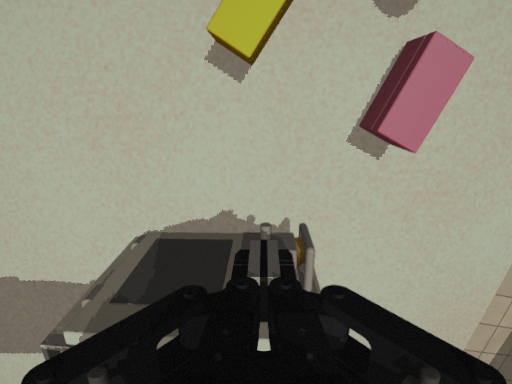

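View pics/s11.png

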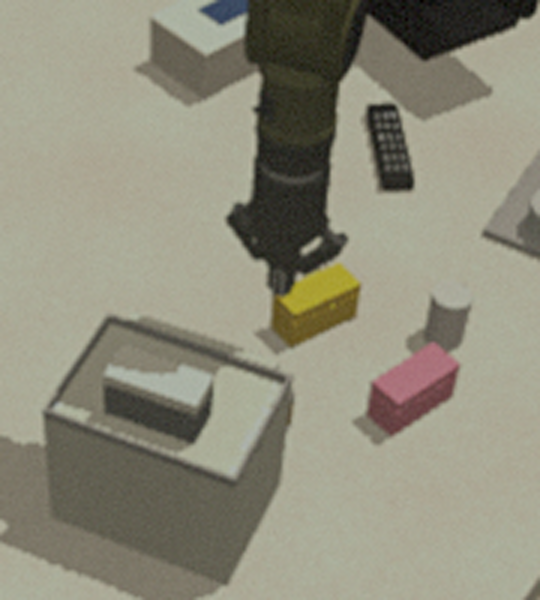

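The door stays shut on release and nothing else has moved. For a clean look straight down at the bolt, I'll rise and bring the camera over the strike.

```bash
python3 -m inch '{"offset": [[0,0,-25],[0,0,-30],[0,0,-30],[-15,0,-10],[-25,0,0]], "yaw": [0,0,0,0,0]}'
python3 -m inch '{"offset": [[-25,5,0],[-25,5,0],[-20,5,0],[-15,5,0],[0,0,0]], "yaw": [0,0,0,0,0]}'
python3 - <<'E'
from h import *
c=cam("wrist"); save(c,"w12.png"); C=cloud(c)
print(pose()[1])
cab=np.array([.5742,-.0042]); a=np.radians(12.85); Y=np.array([np.cos(a),np.sin(a)]); X=np.array([np.sin(a),-np.cos(a)])
sb=cab-.115*X+.095*Y; q=proj(c,[[*sb,.1]])[0]; print(q)
l=int(max(0,q[0]-60));t=int(max(0,q[1]-50)); save(c,"w12c.png",(l,t,min(512,l+120),min(384,t+100)),6)
z=C[:,:,2]; L=C[:,:,:2]-cab; u=L@X; v=L@Y
def show(n,m): 
    print(n,m.sum(), "cabx pct",np.percentile(u[m],[5,50,95]).round(4) if m.any() else None,"caby",np.percentile(v[m],[5,50,95]).round(4) if m.any() else None)
show("housing top",(z>.098)&(z<.106)&(v>.02)&(v<.09)&(u<-.085)&(u>-.14))
show("bar", (z>.104)&(z<.115)&(v>.09)&(v<.13)&(u<-.09)&(u>-.16))
show("bolt", (c["img"][:,:,0].astype(int)-c["img"][:,:,2]>35)&(v>.07)&(v<.12)&(u<0)&(u>-.14))
E
```

```text
time_s: 22.2
tcp_pos: [0.6024, 0.1263, 0.2619]
tcp_rot: [1.942, 2.467, 0.004]
wrist_force: [1.3, -1.0, -0.3]
finger_gap: -0.003
time_s: 22.7
tcp_pos: [0.6412, 0.0456, 0.2591]
tcp_rot: [-1.949, -2.463, 0.002]
wrist_force: [0.3, 0.7, 0.1]
finger_gap: 0.006
[0.64066978 0.04674095 0.25931184]
[280.84713142  96.23270468]
housing top 1158 cabx pct [-0.113  -0.1019 -0.0905] caby [0.0378 0.0607 0.0838]
bar 239 cabx pct [-0.1182 -0.1053 -0.0913] caby [0.0928 0.096  0.1   ]
bolt 62 cabx pct [-0.1101 -0.1049 -0.0975] caby [0.0871 0.0887 0.0914]
```

View pics/w12.png

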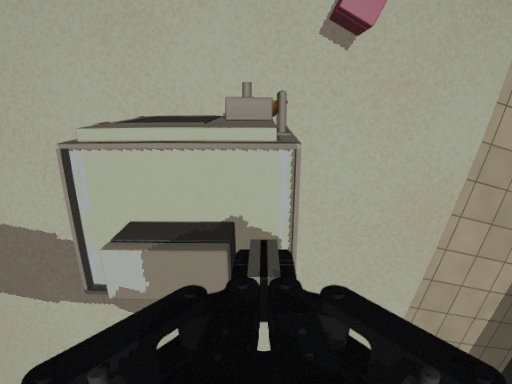

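View pics/w12c.png

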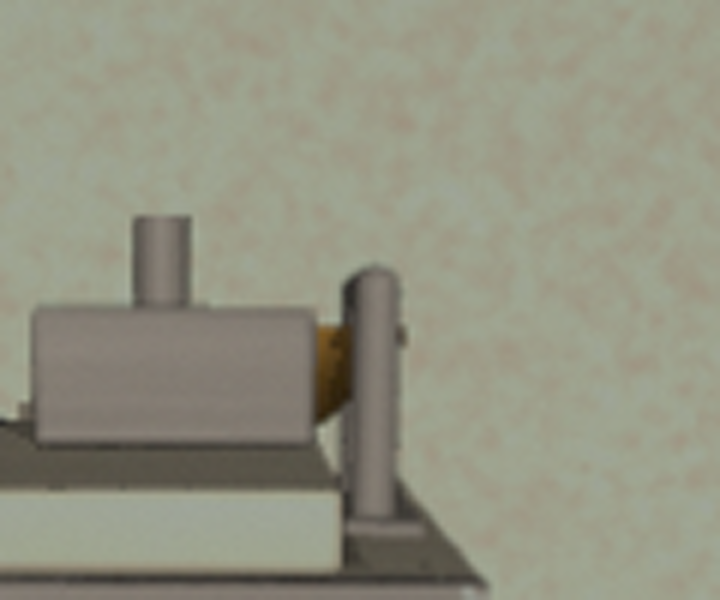

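The overhead crop shows the bolt fully out: its tip shows past the staple leg at (402,335), behind the bar end (rows 265-310). The door is flush. I'll retreat, do a last bystander check and hand in.

```bash
python3 -m inch '{"offset": [[30,-20,-10],[30,-30,0],[30,-30,0],[25,-20,0],[0,0,0]], "yaw": [0,0,0,0,0]}'
python3 -m inch '{"offset": [[0,0,0],[0,0,0],[0,0,0],[0,0,0],[0,0,0]], "yaw": [0,0,0,0,0]}'
python3 - <<'E'
from h import *
c=cam("scene"); C=cloud(c); save(c,"s13.png")
for th in ("bottle","dishes","canister","slidebox"):
    for o in models.outline_of("scene",th)[:3]:
        P=C[o["region"]]; zt=np.nanpercentile(P[:,2],95); T=P[P[:,2]>zt-.012]
        print(th,round(o["confidence"],2),zt.round(3),np.nanmedian(T,0).round(3))
s=telemetry.read_state(); print(s["tcp_pos"],s["time_s"],s["qvel"].round(3),s["wrist_force"].round(1))
E
```

```text
time_s: 23.25
tcp_pos: [0.5133, 0.1389, 0.2709]
tcp_rot: [-1.94, -2.469, -0.001]
wrist_force: [0.4, -0.2, -1.0]
finger_gap: -0.001
time_s: 23.75
tcp_pos: [0.517, 0.1359, 0.27]
tcp_rot: [-1.947, -2.465, 0.001]
wrist_force: [-0.6, -0.3, -0.7]
finger_gap: 0.002
bottle 0.91 0.149 [ 0.423 -0.387  0.149]
bottle 0.35 0.183 [0.583 0.006 0.175]
dishes 0.87 0.062 [ 0.662 -0.411  0.058]
canister 0.6 0.078 [0.689 0.393 0.075]
slidebox 0.96 0.064 [0.715 0.276 0.06 ]
slidebox 0.68 0.064 [0.551 0.315 0.06 ]
slidebox 0.6 0.233 [ 0.58 -0.03  0.23]
[0.5167285  0.13618179 0.27022066] 24.0 [ 0.002 -0.002 -0.001  0.001 -0.001  0.   ] [-0.6 -1.1 -0.2]
```

View pics/s13.png

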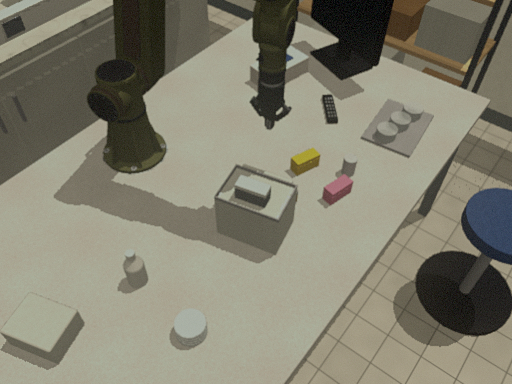

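The picture shows the box upright in the tray at (253,190), the cabinet shut, the bystanders in place and the arm free.

```bash
python3 -c "
from plant import ctrl; print(ctrl.finish_job())"
```

```text
the job is handed in; nothing more can be done
None
```

The slide box stands upright in the tray on top of the cabinet, and the door is shut and latched. I handed the job in at about 24 s.

- **First grasp missed:** the fingertips sit about 37 mm above where the reported TCP says, so the gripper closed just above the lid. The box did not move; I measured the offset in two cameras, corrected for it, and the second grasp held.
- **Slide box:** after release its top is at 230 mm and its long side is parallel to the front within about 1°. It stands about 20 mm behind the tray's centre.
- **Door:** I pushed it round its arc on the outer face until it met a firm stop. I kept pushing there to about 31 N with the fingers, well above the 8–10 N needed. After I let go it stayed flush: the latch housing measured 113–115 mm in front of the cabinet's centre, against 112 mm when shut.
- **Latch:** an overhead close-up shows the bolt out behind the strike bar, with its tip past the staple's leg. I did not pull on the door to test it.
- **Bystanders:** the last scene picture shows the bottle, dishes and canister where they were, to within a few millimetres of measurement noise. The yellow and pink boxes were not touched.

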